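# Pair the washed jars with their lids in the canning tray

### The job

Move the four small washed jars out of the wire drainer into the wooden tray, each into the square bay that has its own lid lying in the small cell in front of it, so that the jars stand in the same order as the lids: smallest jar with smallest lid, and so on up to the largest. Keep the glass upright, set each jar down gently on the tray's floor, and leave the lids lying where they are.

Things in the scene. Friction and masses are not known exactly. Their poses are not given: they have to be found in the camera images.
- tray: Fixed birch tray, 366 mm (y) x 166 mm (x), floor 8 mm and partitions (6 mm thick) 22 mm above the plank top (z = 0). Four jar bays 84 x 84 mm inside, centred at tray x = 0, y = -135, -45, 45, 135 mm; before each bay (x = -80 mm, same y) a lid cell 64 x 84 mm. Origin: on the plank top under the middle of the row of bays; x axis away from the robot (within 0.1 rad), z up.
- drainer: Fixed wire drainer, 376 mm (y) x 98 mm (x), holding the jars in any order near x = 0, y = -135, -45, 45, 135 mm. Its wire floor is 12 mm above the plank top, its rim and the cross wires between places 26 mm. Origin: on the plank top under its centre; x axis away from the robot (within 0.1 rad). Tray and drainer lie one behind the other; either may be the nearer to the robot.
- jar_tiny: The smallest of the four empty open glass jars in the drainer: straight round body 43 mm in diameter up to 16 mm below the rim, 70 mm high in all, mouth 34 mm across. Wall 3 mm. Origin: centre of its underside; z axis up through the mouth.
- jar_small: The second smallest of the four empty open glass jars in the drainer: straight round body 50 mm in diameter up to 16 mm below the rim, 84 mm high in all, mouth 41 mm across. Wall 3 mm. Origin: centre of its underside; z axis up through the mouth.
- jar_medium: The second largest of the four empty open glass jars in the drainer: straight round body 57 mm in diameter up to 16 mm below the rim, 98 mm high in all, mouth 48 mm across. Wall 3 mm. Origin: centre of its underside; z axis up through the mouth.
- jar_large: The largest of the four empty open glass jars in the drainer: straight round body 64 mm in diameter up to 16 mm below the rim, 112 mm high in all, mouth 55 mm across. Wall 3 mm. Origin: centre of its underside; z axis up through the mouth.
- lid_tiny: The smallest of the four white metal jar lids, the one for the smallest jar: 38 mm in diameter, 9 mm thick, lying loose and top up in a lid cell of the tray (any of the four). Origin: centre of its underside; z axis up.
- lid_small: The second smallest of the four white metal jar lids, the one for the second smallest jar: 45 mm in diameter, 9 mm thick, lying loose and top up in a lid cell of the tray (any of the four). Origin: centre of its underside; z axis up.
- lid_medium: The second largest of the four white metal jar lids, the one for the second largest jar: 52 mm in diameter, 9 mm thick, lying loose and top up in a lid cell of the tray (any of the four). Origin: centre of its underside; z axis up.
- lid_large: The largest of the four white metal jar lids, the one for the largest jar: 59 mm in diameter, 9 mm thick, lying loose and top up in a lid cell of the tray (any of the four). Origin: centre of its underside; z axis up.
Not all that is in view belongs to the job. Leave any blue look-alike of the jar_large alone.

How it is judged:
By the outcome, as a careful person would: the job done as asked, in the order asked, and still so for the second after the job is handed in, with the robot touching nothing.
It also fails if it takes over 99 s, if anything falls off the work surface, if the arm or the gripper's body presses on something with over 40 N, if the wrist force passes 120 N, or if a joint passes its speed limit or range.

### The arm

A 7-joint arm with a two-finger parallel gripper is mounted at the origin on the work surface. World frame = base frame: x ahead of the robot, y to its left, z up, the work surface at z = 0. Lengths are in mm, angles in rad, forces in N, time in s.
With the tool pointing down it reaches from about 400 to 925 mm from the base axis. Payload 4.1 kg.
Tool frame: the origin (TCP) lies at the very end of the fingers, on their centre line; the grasp point (between the pads) lies 19 mm behind it; z points along the fingers, y is the direction in which the jaws open and shut (so a half turn about z gives the same grasp; the last joint's range is limited). The gripper opens to 85 mm and grips with 20 to 120 N. Pads are 22 mm wide; open, the fingers measure 114 mm over their backs; the gripper's body (76 mm by 85 mm) begins 54 mm behind the grasp point. The pads swing forward as they close: fully open they stand 13 mm farther back than shut.
Start: joints at [-1.251, 0.398, 0.045, 1.537, -0.019, 1.207, -0.051], TCP at [264.315, 593.869, 231.347] pointing down, gripper open.
Joint ranges: [-2.82, 2.82], [-0.49, 2.23], [-1.37, 1.46], [0, 2.46], [-1.36, 4.5], [0.23, 2], [-2.94, 2.94]. Speed limits (rad/s): [2.57, 2.57, 3.14, 3.14, 3.14, 3.14, 3.14].

### API

Orientations are given as a unit quaternion [w, x, y, z].
In Python, from station import * gives the robot as it stands.
- The arm moves only by the tool carry_out, never from a script. Its argument "commands" is a list of rows, each an object of numbers: "tx", "ty", "tz": the shift along the tool's x, y, z in m; "wx", "wy", "wz": the turn, a rotation vector about the tool's x, y, z in rad. In form: [{"tx": .., "ty": .., "tz": .., "wx": .., "wy": .., "wz": ..}, ...]. A call has exactly 10 rows; each row shifts and turns the commanded pose from where the row before left it, along the tool's axes as they then stand; what a row does not reach is not made up. A row lasts 1/8 s, in which the tool goes at most 62.5 mm and 10.7 degrees, less where a joint would pass 70% of its speed; a pose out of reach is approached as far as the arm can. A call is refused whole if a number of a shift passes 0.0625 or a number of a turn 0.188, either way. A call with a gripper value outside its range is refused whole. "gripper" is the finger opening in m, from 0 to 0.0854, set as the call begins (left out, the last holds). The fingers move at their own pace and stop on an object; the grip force is fixed at half the most. Time passes only in rows, so rows that do not move let the fingers close, or fill a call up. It gives the time, the measured TCP pose, the force and the opening at its end, in the units of the state.
- get_obs(): the state, without advancing time (a new reading comes with each control period).
- get_image(name): name is "scene" or "top" or "wrist"; returns the picture (420x560x3 uint8, red, green, blue); there is no depth.
- calibration(name): a dict with "fx", "fy", "cx", "cy" (pixels), "view" (4x4, takes a point from world to camera coordinates). Camera axes: x right, y up, looking along -z (the intrinsics and any distortion apply to the point x, -y, -z); pixel columns grow to the right and rows downward; lengths in mm; the calibration is good to about 2 mm. A picture is of the moment at which its call begins: read the wrist's pose just before it. calibration takes no time and is no camera call; for the wrist camera it gives the pose at the moment of the call.
- hand_in(): hands the job in, once; it reports no verdict.
Trained networks look in the newest picture that a camera, given by its name, has taken for a name from the list of things; names that differ only in an ending like _2 or _b are one class to them, and where a whole thing is asked for, a point or a joint stands for the part that bears it (a point fixed in the world has none). Each returns a list of dicts, best first, with "score" (0 to 1); they miss things now and then, are a little off and sometimes report something else, mostly with a low value. They report only what shows in the picture. A call takes as long as a camera call. They do not tell look-alikes from the thing itself.
- recognise(camera, query): "rect" ([left, top, width, height] in pixels, round what is visible of it).
- masks_of(camera, query): "mask" (420x560 bool, what is visible of it) and "rect" ([left, top, width, height] in pixels, round what is visible of it).
The state is a dict: "time_s": time; "joint_pos": joint angles; "qd": joint speeds; "joint_efforts": joint torques, N m; "position": TCP position; "tool_rot": TCP orientation; "force": force on the tool from outside, world axes, zero at the start; "wrist_torque": the same for the moment, N m; "width": opening from 0.0 (shut) to 1.0 (fully open).
Only numpy, scipy, OpenCV 4.12 (cv2) and the standard library are available. Lean on these libraries where they do the work, as an engineer would, in place of code of your own. Each camera call takes 0.05 s, during which the arm holds its last target. There are 200 camera calls.

## Working session

There is one attempt and no reset: what is moved stays moved. The work goes in short steps, Python scripts to look and compute and a tool call to move; the robot and the scene stay as the last step left them, time stands still between calls to the robot, and variables do not carry over. Pictures are saved under pics/ and viewed, about 12 in all and at most 16, crops included, and the job is handed in when it is done.

Besides the shell and the picture viewer there is one more tool, called after "Call:" as name(argument=value, ...), one argument or row to a line, values as JSON. carry_out: Moves the arm, as the interface text tells. Its arguments: {"type":"object","properties":{"commands":{"type":"array","items":{"type":"object","properties":{"tx":{"type":"number"},"ty":{"type":"number"},"tz":{"type":"number"},"wx":{"type":"number"},"wy":{"type":"number"},"wz":{"type":"number"}}}},"gripper":{"type":"number"}},"required":["commands"]}

```bash
mkdir -p pics; ls; python3 - <<'E'
from station import *
import cv2,numpy as np
o=get_obs();print(o)
for c in("scene","top"):
    im=get_image(c);cv2.imwrite(f"pics/{c}0.png",im[:,:,::-1])
    k=calibration(c);print(c,{a:(np.round(b,3).tolist()) for a,b in k.items()})
    for q in["jar_tiny","jar_small","jar_medium","jar_large","lid_tiny","lid_small","lid_medium","lid_large","tray","drainer"]:
        print(q,[(np.round(r["rect"]).tolist(),round(r["score"],2)) for r in recognise(c,q)])
E
```

```text
pics
{'time_s': 0.0, 'joint_pos': array([-1.25099556,  0.39921731,  0.04500079,  1.5378952 , -0.01871663,
        1.20691851, -0.05069192]), 'qd': array([ 1.77033382e-04, -7.79887784e-05, -8.68155551e-04,  4.24330261e-04,
        2.06464907e-07, -2.36918291e-03, -1.98255057e-03]), 'joint_efforts': array([-3.28123460e-04, -4.75115025e+01,  1.36439927e+00, -2.54216141e+01,
        1.17229315e-02,  9.72484646e-03,  5.77683608e-07]), 'position': array([264.02596853, 593.24969635, 230.23969124]), 'tool_rot': array([-1.54814443e-04,  2.07802665e-01,  9.78170249e-01, -9.96636826e-04]), 'force': array([ 0.35282237,  0.60433272, -0.29830166]), 'wrist_torque': array([-0.00313328,  0.00148295,  0.01073787]), 'width': 1.0001135151632679}
scene {'fx': 421.673, 'fy': 421.673, 'cx': 276.553, 'cy': 201.064, 'view': [[-0.137, 0.991, -0.01, 62.823], [-0.609, -0.076, 0.789, 289.063], [0.781, 0.114, 0.614, -1084.282], [0.0, 0.0, 0.0, 1.0]]}
jar_tiny [([192.0, 146.0, 28.0, 43.0], 0.79)]
jar_small [([343.0, 147.0, 37.0, 55.0], 0.81)]
jar_medium [([240.0, 128.0, 36.0, 68.0], 0.77)]
jar_large [([288.0, 121.
[... 551 characters left out ...]
[0.964, 0.171, 0.203, -509.649], [-0.201, -0.029, 0.979, -799.129], [0.0, 0.0, 0.0, 1.0]]}
jar_tiny [([328.0, 253.0, 22.0, 20.0], 0.67)]
jar_small [([189.0, 220.0, 30.0, 32.0], 0.69), ([212.0, 170.0, 27.0, 21.0], 0.28)]
jar_medium [([273.0, 234.0, 30.0, 36.0], 0.92)]
jar_large [([143.0, 274.0, 48.0, 38.0], 0.94), ([195.0, 286.0, 42.0, 33.0], 0.82), ([187.0, 221.0, 30.0, 32.0], 0.31)]
lid_tiny [([258.0, 180.0, 16.0, 18.0], 0.48)]
lid_small [([302.0, 194.0, 22.0, 18.0], 0.9), ([176.0, 216.0, 188.0, 77.0], 0.45)]
lid_medium [([214.0, 170.0, 24.0, 22.0], 0.64)]
lid_large [([339.0, 195.0, 31.0, 27.0], 0.77)]
tray [([200.0, 118.0, 190.0, 116.0], 0.78)]
drainer [([171.0, 210.0, 192.0, 82.0], 0.84)]
```

View pics/scene0.png

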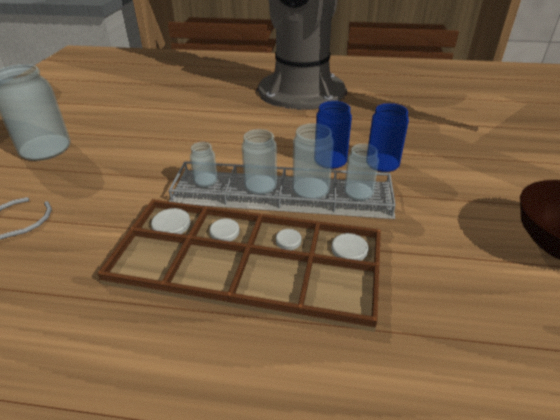

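View pics/top0.png

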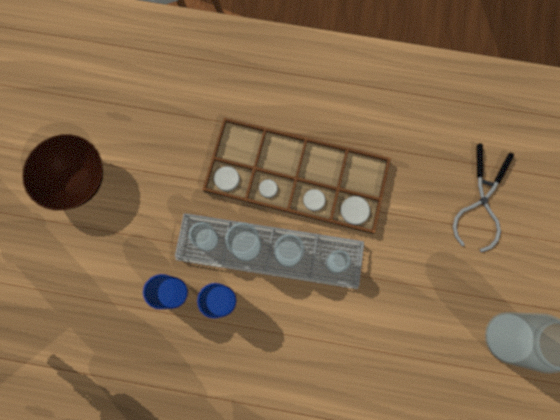

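The scene view shows the robot at the top and the tray on the far side of the drainer. From +y to -y the jars run small, large, medium, tiny, and the lids run medium, tiny, small, large. Two blue look-alikes stand in front of the drainer at top px (165,292) and (217,301).

```bash
cat > h.py <<'E'
from station import *
import cv2,numpy as np
from scipy.optimize import minimize,least_squares
J={"tiny":(43,70,34),"small":(50,84,41),"medium":(57,98,48),"large":(64,112,55)}
L={"tiny":38,"small":45,"medium":52,"large":59}
def proj(k,P):
    P=np.atleast_2d(P);V=np.array(k["view"]);c=P@V[:3,:3].T+V[:3,3]
    return np.c_[k["cx"]+k["fx"]*c[:,0]/-c[:,2],k["cy"]+k["fy"]*-c[:,1]/-c[:,2]]
a=np.linspace(0,2*np.pi,40,endpoint=False);ring=np.c_[np.cos(a),np.sin(a)]
def cyl(x,y,z0,d,h,m=None):
    f=lambda r,z:np.c_[ring*r+[x,y],np.full(40,z)]
    return np.vstack([f(d/2,z0),f(d/2,z0+h-(16 if m else 0))]+([f(m/2+3,z0+h)] if m else []))
def bbox(p):
    lo=p.min(0);hi=p.max(0);return np.r_[lo,hi]
def fitcyl(obs,z0,d,h,m=None,x0=(500,100)):
    "obs: list of (calib, rect)"
    def r(q):
        return np.concatenate([bbox(proj(k,cyl(*q,z0,d,h,m)))-[R[0],R[1],R[0]+R[2],R[1]+R[3]] for k,R in obs])
    s=least_squares(r,x0,loss="soft_l1");return s.x,np.round(r(s.x),1)
def box(x,y,t,x0,x1,hy,z):
    c,s=np.cos(t),np.sin(t);p=np.array([[x0,-hy],[x1,-hy],[x1,hy],[x0,hy]])
    return np.c_[p@np.array([[c,s],[-s,c]])+[x,y],np.full(4,z)]
def fitbox(obs,x0,x1,hy,zs,g):
    def cost(q):
        v=0
        for k,M in obs:
            P=np.vstack([proj(k,box(*q,x0,x1,hy,z)) for z in zs])
            h=cv2.convexHull(P.astype(np.float32)).reshape(-1,2)
            A=np.zeros(M.shape,np.uint8);cv2.fillPoly(A,[np.round(h*16).astype(np.int32)],1,shift=4)
            v+=1-(A&M).sum()/(A|M).sum()
        return v
    s=minimize(cost,g,method="Nelder-Mead",options=dict(initial_simplex=np.array(g)+[[0,0,0],[20,0,0],[0,20,0],[0,0,.06]],xatol=.05))
    return s.x,s.fun
def hullmask(m):
    m=m.astype(np.uint8);n,l,st,_=cv2.connectedComponentsWithStats(m)
    m=(l==1+st[1:,4].argmax()).astype(np.uint8);m=cv2.morphologyEx(m,cv2.MORPH_OPEN,np.ones((3,3)))
    A=np.zeros_like(m);c=np.vstack(cv2.findContours(m,0,2)[0]);cv2.fillPoly(A,[cv2.convexHull(c)],1);return A
E
python3 - <<'E'
from h import *
K={c:calibration(c) for c in("scene","top")}
R={"jar_tiny":([192,146,28,43],[328,253,22,20]),"jar_small":([343,147,37,55],[189,220,30,32]),"jar_medium":([240,128,36,68],[273,234,30,36]),"jar_large":([288,121,46,77],None),
"lid_tiny":([278,232,20,13],[258,180,16,18]),"lid_small":([211,217,26,25],[302,194,22,18]),"lid_medium":([332,234,38,26],[214,170,24,22]),"lid_large":([153,211,39,22],[339,195,31,27])}
for n,(s,t) in R.items():
    w=n[4:]
    for lab,ob in(("both",[(K["scene"],s)]+([(K["top"],t)] if t else [])),("scene",[(K["scene"],s)]),("top",[(K["top"],t)] if t else None)):
        if ob: print(n,lab,*fitcyl(ob,12,*J[w]) if n[0]=="j" else fitcyl(ob,8,L[w],9))
for r in([143,274,48,38],[195,286,42,33]):print("blue",fitcyl([(K["top"],r)],0,*J["large"]))
for r in([370,105,43,64],[316,100,35,68]):print("blue",fitcyl([(K["scene"],r)],0,*J["large"]))
for n,a,g in(("tray",(-118,48,183,(0,22)),(600,100,0)),("drainer",(-49,49,188,(12,26)),(480,80,0))):
    obs=[]
    for c in K:
        m=masks_of(c,n)
        print(n,c,[(r["rect"],round(r["score"],2)) for r in m])
        obs.append((K[c],hullmask(m[0]["mask"])));print(fitbox(obs[-1:],*a,g))
    print("both",fitbox(obs,*a,g))
E
```

```text
jar_tiny both [ 445.13924279 -125.21756519] [-1.7 -6.4 -0.6 -1.7 -5.1 -4.7 -0.6  0.1]
jar_tiny scene [ 453.1675791  -120.97565125] [-0.6 -3.9  0.7  1.3]
jar_tiny top [ 440.84605672 -130.36729718] [-2.9 -2.   1.8  2.6]
jar_small both [448.29738021 137.19682009] [-0.  -5.5 -1.  -0.7 -1.7 -0.6  0.1 -1.3]
jar_small scene [454.24961265 137.89713368] [ 0.3 -3.6 -0.3  1.5]
jar_small top [446.81775172 135.12043399] [-0.8  0.4  0.9 -0.4]
jar_medium both [444.98587746 -30.67568877] [ 0.7 -2.1  0.5 -2.2  0.5 -0.3  1.4 -1.6]
jar_medium scene [451.60785131 -30.5421804 ] [-0.  -0.2  0.   0.1]
jar_medium top [442.98752589 -29.28788941] [-0.5  0.6  0.5 -0.7]
jar_large both [444.95573124  55.33584242] [ 2.9 -1.  -1.7  0.9]
jar_large scene [444.95573124  55.33584242] [ 2.9 -1.  -1.7  0.9]
lid_tiny both [572.21757517  35.55168788] [-1.1 -6.4  4.6  2.5 -0.6 -0.3  1.6  0.4]
lid_tiny scene [570.4275053   32.71465351] [-2.8 -7.3  2.8  1.5]
lid_tiny top [572.18442011  36.6172333 ] [-1.1 -0.3  1.1  0.3]
lid_small both [565.21741458 -64.34557285] [-1.1 -1.1  3.  -2.   0.2 -4.6  0.2 -0.6]
lid_small scene [568.
[... 948 characters left out ...]
53040588e+02, -2.37546078e+01, -8.01086545e-02]), np.float64(0.010561615850132933))
tray top [([202.3, 119.7, 188.0, 111.5], 0.66)]
(array([ 6.48802030e+02, -2.19079137e+01, -6.07742033e-02]), np.float64(0.021870864386710265))
both (array([ 6.51758263e+02, -2.35052024e+01, -7.95845718e-02]), np.float64(0.0466143222651646))
drainer scene [([166.9, 163.5, 225.1, 54.6], 0.63)]
(array([4.64101551e+02, 8.67720314e+00, 3.32140690e-03]), np.float64(0.07250073579907779))
drainer top [([301.2, 193.1, 23.9, 21.2], 0.27)]
(array([5.88702942e+02, 3.62069902e+01, 2.41999600e-02]), np.float64(0.9605643575806638))
both (array([4.64101551e+02, 8.67720314e+00, 3.32140690e-03]), np.float64(1.072500735799078))
```

Call:
carry_out(
  commands=[
    {"tz": -0.01, "wz": 0.115},
    {"tz": -0.01, "wz": 0.115},
    {"tz": -0.01, "wz": 0.115},
    {"tz": -0.01, "wz": 0.115},
    {"tz": -0.01, "wz": 0.115},
    {"tz": -0.01, "wz": 0.115},
    {"tz": -0.01, "wz": 0.115},
    {"tz": -0.01, "wz": 0.115},
    {"tz": -0.01, "wz": 0.115},
    {"tz": -0.01, "wz": 0.115},
  ],
)

```text
$.commands[0]: bad value
```

Call:
carry_out(
  commands=[
    {"tx": -0.055, "ty": 0.02},
    {"tx": -0.055, "ty": 0.02},
    {"tx": -0.055, "ty": 0.02},
    {"tx": -0.055, "ty": 0.02},
    {"tx": -0.055, "ty": 0.02},
    {"tx": -0.055, "ty": 0.02},
    {"tx": -0.055, "ty": 0.02},
    {"tx": -0.055, "ty": 0.02},
    {"tx": -0.055, "ty": 0.02},
    {"tx": -0.04, "ty": 0.02},
  ],
)

```text
$.commands[0]: bad value
```

```bash
python3 - <<'E'
from h import *
import time
o=get_obs();print({k:np.round(o[k],3) for k in("time_s","joint_pos","position","tool_rot","force","width")})
k=calibration("wrist");im=get_image("wrist");cv2.imwrite("pics/w1.png",im[:,:,::-1])
V=np.array(k["view"]);print("cam",-V[:3,:3].T@V[:3,3],V[:3,:3].round(2).tolist(),k["fx"])
for n in["jar_"+w for w in J]+["lid_"+w for w in J]:
    for r in recognise("wrist",n)[:3]:
        R=r["rect"];w=n[4:]
        print(n,np.round(R),round(r["score"],2),*fitcyl([(k,R)],12,*J[w]) if n[0]=="j" else fitcyl([(k,R)],8,L[w],9))
E
```

```text
{'time_s': np.float64(1.3), 'joint_pos': array([-1.251,  0.398,  0.045,  1.537, -0.019,  1.207, -0.051]), 'position': array([264.344, 593.82 , 231.335]), 'tool_rot': array([0.   , 0.208, 0.978, 0.   ]), 'force': array([-0.155,  0.287,  0.078]), 'width': np.float64(1.0)}
cam [188.48512533 628.07173019 373.94100186] [[0.41, 0.91, 0.0], [-0.87, 0.39, -0.32], [-0.29, 0.13, 0.95]] 353.6646480020706
jar_large [  0. 329.  39.  54.] 0.76 [362.95603694 292.42597423] [-1.1 -3.3 80.4 68.7]
```

View pics/w1.png

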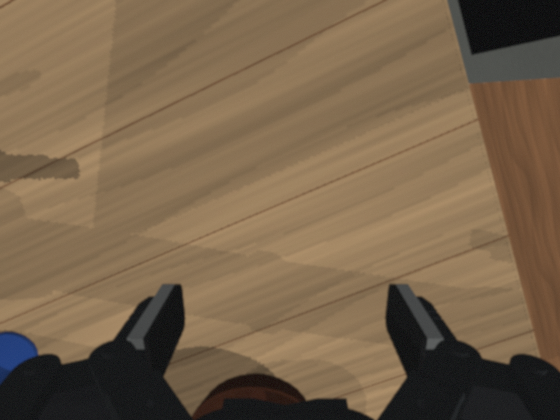

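The wrist picture shows bare plank, with a blue jar edge at (15,355). The camera sits on the tool's +x side and the fingers are at the bottom. My moves were refused because every field is required.

Call:
carry_out(
  commands=[
    {"tx": 0, "ty": 0, "tz": -0.01, "wx": 0, "wy": 0, "wz": 0.115},
    {"tx": 0, "ty": 0, "tz": -0.01, "wx": 0, "wy": 0, "wz": 0.115},
    {"tx": 0, "ty": 0, "tz": -0.01, "wx": 0, "wy": 0, "wz": 0.115},
    {"tx": 0, "ty": 0, "tz": -0.01, "wx": 0, "wy": 0, "wz": 0.115},
    {"tx": 0, "ty": 0, "tz": -0.01, "wx": 0, "wy": 0, "wz": 0.115},
    {"tx": 0, "ty": 0, "tz": -0.01, "wx": 0, "wy": 0, "wz": 0.115},
    {"tx": 0, "ty": 0, "tz": -0.01, "wx": 0, "wy": 0, "wz": 0.115},
    {"tx": 0, "ty": 0, "tz": -0.01, "wx": 0, "wy": 0, "wz": 0.115},
    {"tx": 0, "ty": 0, "tz": -0.01, "wx": 0, "wy": 0, "wz": 0.115},
    {"tx": 0, "ty": 0, "tz": -0.01, "wx": 0, "wy": 0, "wz": 0.115},
  ],
)

```text
time_s: 3.0
position: [264.2, 593.9, 331.7]
tool_rot: [-0.0, 0.708, 0.707, 0.0]
force: [0.4, 0.1, -0.6]
width: 0.999
```

Call:
carry_out(
  commands=[
    {"tx": -0.055, "ty": 0.02, "tz": 0, "wx": 0, "wy": 0, "wz": 0},
    {"tx": -0.055, "ty": 0.02, "tz": 0, "wx": 0, "wy": 0, "wz": 0},
    {"tx": -0.055, "ty": 0.02, "tz": 0, "wx": 0, "wy": 0, "wz": 0},
    {"tx": -0.055, "ty": 0.02, "tz": 0, "wx": 0, "wy": 0, "wz": 0},
    {"tx": -0.055, "ty": 0.02, "tz": 0, "wx": 0, "wy": 0, "wz": 0},
    {"tx": -0.055, "ty": 0.02, "tz": 0, "wx": 0, "wy": 0, "wz": 0},
    {"tx": -0.055, "ty": 0.02, "tz": 0, "wx": 0, "wy": 0, "wz": 0},
    {"tx": -0.055, "ty": 0.02, "tz": 0, "wx": 0, "wy": 0, "wz": 0},
    {"tx": -0.055, "ty": 0.02, "tz": 0, "wx": 0, "wy": 0, "wz": 0},
    {"tx": -0.05, "ty": 0.02, "tz": 0, "wx": 0, "wy": 0, "wz": 0},
  ],
)

```text
time_s: 4.25
position: [465.8, 47.1, 331.7]
tool_rot: [-0.0, 0.707, 0.708, 0.001]
force: [1.2, -0.0, -0.3]
width: 1.0
```

```bash
python3 - <<'E'
from h import *
o=get_obs();print({k:np.round(o[k],3) for k in("time_s","joint_pos","position","tool_rot","force","width")})
k=calibration("wrist");im=get_image("wrist");cv2.imwrite("pics/w2.png",im[:,:,::-1])
V=np.array(k["view"]);print("cam",-V[:3,:3].T@V[:3,3])
for n in["jar_"+w for w in J]+["lid_"+w for w in J]:
    for r in recognise("wrist",n)[:3]:
        R=r["rect"];w=n[4:]
        print(n,np.round(R),round(r["score"],2),*fitcyl([(k,R)],12,*J[w]) if n[0]=="j" else fitcyl([(k,R)],8,L[w],9))
E
```

```text
{'time_s': np.float64(4.25), 'joint_pos': array([-0.902, -0.016,  0.708,  1.814,  0.01 ,  1.338, -0.195]), 'position': array([465.821,  47.079, 331.707]), 'tool_rot': array([-0.   ,  0.707,  0.708,  0.001]), 'force': array([ 1.157, -0.04 , -0.254]), 'width': np.float64(1.0)}
cam [465.12561913 130.1029065  474.41696749]
jar_tiny [253. 268.  34.  53.] 0.77 [ 446.46884125 -127.07519461] [ 0.5 -0.2 -0.5  0.1]
jar_tiny [245. 198.  48.  63.] 0.19 [446.19827328 -37.57407867] [ 6.6 10.  -6.7 -3.6]
jar_small [242.  62.  49.  51.] 0.72 [446.59674367 138.51766251] [ 0.5  0.  -0.6 -0. ]
jar_medium [245. 199.  47.  66.] 0.92 [447.03497506 -27.5332568 ] [-1.2 -2.2  1.4  1.7]
jar_large [109.   0.  90.  77.] 0.71 [338.35687873 178.98217893] [-1.1 -0.7  5.6  4.6]
jar_large [125. 103.  84.  64.] 0.7 [339.81313885  92.06481136] [-1.  -1.8  2.1  1.3]
jar_large [317.  63. 172. 268.] 0.35 [625.7511611  127.04263707] [  71.2    1.7   -1.1 -197.9]
lid_tiny [354. 158.  27.  28.] 0.67 [574.62392392  35.33586718] [-1.7 -1.   1.6  1.1]
lid_small [340. 226.  33.  31.] 0.56 [566.06481566 -64.20256124] [-0.2 -0.6  0.2  0.7]
lid_medium [357.  80.  39.  41.] 0.9 [579.20693965 124.45600859] [-2.7 -1.2  2.3  1.8]
lid_large [328. 276.  43.  38.] 0.77 [ 561.39465545 -150.0295566 ] [ 1.1 -0.2 -1.   0.2]
```

View pics/w2.png

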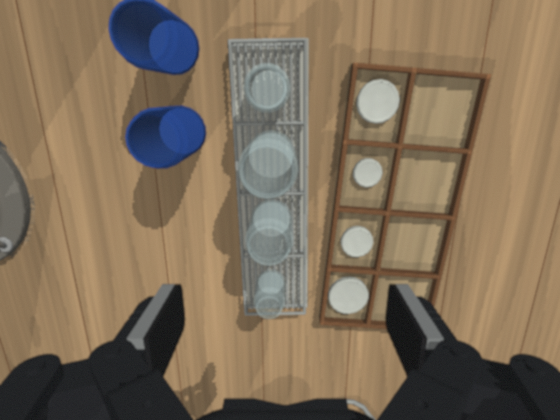

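The wrist view shows all four jars in the drainer, tray with lids right. The large jar spans px (239..298, 131..198), and the blue jars are at (155,37) and (165,137).

```bash
python3 - <<'E'
from h import *
k=calibration("wrist")
print("large",fitcyl([(k,[239,131,59,67])],12,*J["large"]))
V=np.array(k["view"]);C=-V[:3,:3].T@V[:3,3]
def bp(u,v,z):
    d=V[:3,:3].T@np.array([(u-k["cx"])/k["fx"],-(v-k["cy"])/k["fy"],-1]);return (C+d*(z-C[2])/d[2])[:2]
for p in((353,65),(489,76),(320,325)):print(p,bp(*p,22).round(1))
def r(q): return (np.vstack([proj(k,box(*q,-118,48,183,22))[[3,2,0]]])-[[353,65],[489,76],[320,325]]).ravel()
s=least_squares(r,(650,-23,-.07),x_scale=(1,1,.01));print("tray",s.x,s.fun.round(1))
for q in(s.x,(651,-23,-.07)):
  print({n:np.round([q[0]-np.sin(q[2])*y,q[1]+np.cos(q[2])*y],1).tolist() for n,y in(("medium",135),("tiny",45),("small",-45),("large",-135))})
E
```

```text
large (array([447.85727005,  62.85453121]), array([-1.3, -3. ,  1.5,  1.7]))
(353, 65) [544.4 168.6]
(489, 76) [707.  157.3]
(320, 325) [ 518.8 -193.2]
tray [ 6.48329737e+02 -2.15623246e+01 -6.84006658e-02] [-1.  -0.5  1.5 -0.4 -0.5  1.6]
{'medium': [657.6, 113.1], 'tiny': [651.4, 23.3], 'small': [645.3, -66.5], 'large': [639.1, -156.2]}
{'medium': [660.4, 111.7], 'tiny': [654.1, 21.9], 'small': [647.9, -67.9], 'large': [641.6, -157.7]}
```

Call:
carry_out(
  commands=[
    {"tx": 0.013, "ty": -0.02, "tz": 0.04, "wx": 0, "wy": 0, "wz": 0},
    {"tx": 0, "ty": 0, "tz": 0.04, "wx": 0, "wy": 0, "wz": 0},
    {"tx": 0, "ty": 0, "tz": 0.04, "wx": 0, "wy": 0, "wz": 0},
    {"tx": 0, "ty": 0, "tz": 0.04, "wx": 0, "wy": 0, "wz": 0},
    {"tx": 0, "ty": 0, "tz": 0.04, "wx": 0, "wy": 0, "wz": 0},
    {"tx": 0, "ty": 0, "tz": 0, "wx": 0, "wy": 0, "wz": 0},
    {"tx": 0, "ty": 0, "tz": 0, "wx": 0, "wy": 0, "wz": 0},
    {"tx": 0, "ty": 0, "tz": 0, "wx": 0, "wy": 0, "wz": 0},
    {"tx": 0, "ty": 0, "tz": 0, "wx": 0, "wy": 0, "wz": 0},
    {"tx": 0, "ty": 0, "tz": 0, "wx": 0, "wy": 0, "wz": 0},
  ],
)

```text
time_s: 5.95
position: [445.8, 62.5, 131.9]
tool_rot: [0.0, 0.706, 0.708, 0.001]
force: [-0.4, 0.0, -0.5]
width: 1.0
```

```bash
python3 - <<'E'
from h import *
k=calibration("wrist");im=get_image("wrist");o=get_obs();print(o["position"])
K=k
for z,r in((124,30.5),(12,32),(108,32)):
    p=proj(k,np.c_[ring*r+[447,61],np.full(40,z)]);cv2.polylines(im,[np.round(p).astype(int)],True,(255,0,0),1)
cv2.imwrite("pics/w3.png",im[:,:,::-1])
E
```

```text
[445.67255535  62.37345075 131.74180401]
```

View pics/w3.png

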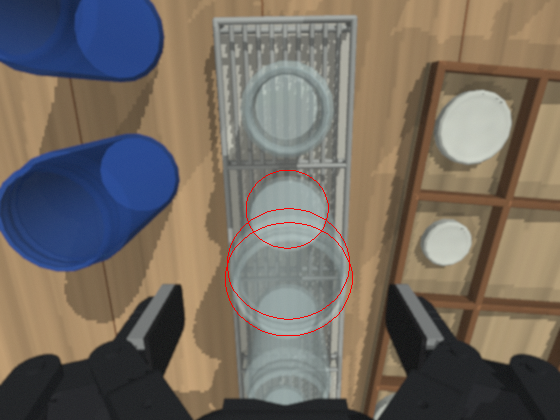

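The projected rings match the large jar's base and rim (centre about (289,270)), and it sits between the fingers. Going down to grasp.

Call:
carry_out(
  commands=[
    {"tx": 0, "ty": 0, "tz": 0.015, "wx": 0, "wy": 0, "wz": 0},
    {"tx": 0, "ty": 0, "tz": 0.015, "wx": 0, "wy": 0, "wz": 0},
    {"tx": 0, "ty": 0, "tz": 0.015, "wx": 0, "wy": 0, "wz": 0},
    {"tx": 0, "ty": 0, "tz": 0.015, "wx": 0, "wy": 0, "wz": 0},
    {"tx": 0, "ty": 0, "tz": 0, "wx": 0, "wy": 0, "wz": 0},
    {"tx": 0, "ty": 0, "tz": 0, "wx": 0, "wy": 0, "wz": 0},
    {"tx": 0, "ty": 0, "tz": 0, "wx": 0, "wy": 0, "wz": 0},
    {"tx": 0, "ty": 0, "tz": 0, "wx": 0, "wy": 0, "wz": 0},
    {"tx": 0, "ty": 0, "tz": 0, "wx": 0, "wy": 0, "wz": 0},
    {"tx": 0, "ty": 0, "tz": 0, "wx": 0, "wy": 0, "wz": 0},
  ],
)

```text
time_s: 7.25
position: [445.5, 62.3, 71.4]
tool_rot: [-0.0, 0.706, 0.708, 0.0]
force: [-0.3, -0.3, 0.2]
width: 0.998
```

Call:
carry_out(
  commands=[
    {"tx": 0, "ty": 0, "tz": 0, "wx": 0, "wy": 0, "wz": 0},
    {"tx": 0, "ty": 0, "tz": 0, "wx": 0, "wy": 0, "wz": 0},
    {"tx": 0, "ty": 0, "tz": 0, "wx": 0, "wy": 0, "wz": 0},
    {"tx": 0, "ty": 0, "tz": 0, "wx": 0, "wy": 0, "wz": 0},
    {"tx": 0, "ty": 0, "tz": 0, "wx": 0, "wy": 0, "wz": 0},
    {"tx": 0, "ty": 0, "tz": 0, "wx": 0, "wy": 0, "wz": 0},
    {"tx": 0, "ty": 0, "tz": 0, "wx": 0, "wy": 0, "wz": 0},
    {"tx": 0, "ty": 0, "tz": -0.003, "wx": 0, "wy": 0, "wz": 0},
    {"tx": 0, "ty": 0, "tz": -0.005, "wx": 0, "wy": 0, "wz": 0},
    {"tx": 0, "ty": 0, "tz": -0.01, "wx": 0, "wy": 0, "wz": 0},
  ],
  gripper=0.05,
)

```text
time_s: 8.5
position: [444.7, 62.1, 89.3]
tool_rot: [-0.0, 0.706, 0.708, -0.001]
force: [0.1, -0.1, -1.8]
width: 0.745
```

Call:
carry_out(
  commands=[
    {"tx": 0, "ty": 0, "tz": -0.03, "wx": 0, "wy": 0, "wz": 0},
    {"tx": 0, "ty": 0, "tz": -0.04, "wx": 0, "wy": 0, "wz": 0},
    {"tx": 0, "ty": 0.015, "tz": -0.03, "wx": 0, "wy": 0, "wz": 0},
    {"tx": -0.02, "ty": 0.025, "tz": 0, "wx": 0, "wy": 0, "wz": 0},
    {"tx": -0.035, "ty": 0.03, "tz": 0, "wx": 0, "wy": 0, "wz": 0},
    {"tx": -0.04, "ty": 0.03, "tz": 0, "wx": 0, "wy": 0, "wz": 0},
    {"tx": -0.04, "ty": 0.03, "tz": 0, "wx": 0, "wy": 0, "wz": 0},
    {"tx": -0.035, "ty": 0.03, "tz": 0, "wx": 0, "wy": 0, "wz": 0},
    {"tx": -0.03, "ty": 0.02, "tz": 0, "wx": 0, "wy": 0, "wz": 0},
    {"tx": -0.019, "ty": 0.015, "tz": 0, "wx": 0, "wy": 0, "wz": 0},
  ],
)

```text
time_s: 9.75
position: [641.1, -158.4, 189.5]
tool_rot: [0.0, 0.707, 0.707, -0.001]
force: [-0.5, -0.1, -2.4]
width: 0.741
```

Call:
carry_out(
  commands=[
    {"tx": 0, "ty": 0, "tz": 0.02, "wx": 0, "wy": 0, "wz": 0},
    {"tx": 0, "ty": 0, "tz": 0.03, "wx": 0, "wy": 0, "wz": 0},
    {"tx": 0, "ty": 0, "tz": 0.02, "wx": 0, "wy": 0, "wz": 0},
    {"tx": 0, "ty": 0, "tz": 0.01, "wx": 0, "wy": 0, "wz": 0},
    {"tx": 0, "ty": 0, "tz": 0, "wx": 0, "wy": 0, "wz": 0},
    {"tx": 0, "ty": 0, "tz": 0, "wx": 0, "wy": 0, "wz": 0},
    {"tx": 0, "ty": 0, "tz": 0, "wx": 0, "wy": 0, "wz": 0},
    {"tx": 0, "ty": 0, "tz": 0, "wx": 0, "wy": 0, "wz": 0},
    {"tx": 0, "ty": 0, "tz": 0, "wx": 0, "wy": 0, "wz": 0},
    {"tx": 0, "ty": 0, "tz": 0, "wx": 0, "wy": 0, "wz": 0},
  ],
)

```text
time_s: 11.0
position: [640.9, -156.4, 109.4]
tool_rot: [0.0, 0.706, 0.708, 0.0]
force: [-0.4, 0.2, -2.0]
width: 0.741
```

```bash
python3 - <<'E'
from h import *
o=get_obs();print(o["position"],o["force"],o["width"])
k=calibration("wrist");im=get_image("wrist")
p=o["position"]
for q,c in(((648.3,-21.6,-.068),(255,0,0)),((651,-23,-.07),(0,0,255))):
    cv2.polylines(im,[np.round(proj(k,box(*q,-118,48,183,22))).astype(int)],True,c,1)
    for y in(-135,-45,45,135):
        b=box(q[0]-np.sin(q[2])*y,q[1]+np.cos(q[2])*y,q[2],-42,42,42,22);cv2.polylines(im,[np.round(proj(k,b)).astype(int)],True,c,1)
cv2.imwrite("pics/w4.png",im[:,:,::-1])
E
```

```text
[ 640.91067866 -156.36881873  109.35929511] [-0.37143801  0.22276116 -2.01013869] 0.7413251705565066
```

View pics/w4.png

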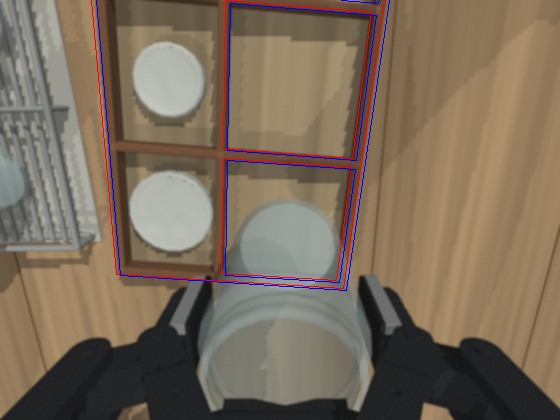

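The tray overlay (red) matches the real tray, and the large jar hangs over the end bay next to the largest lid (170,210). Lowering.

Call:
carry_out(
  commands=[
    {"tx": 0, "ty": 0, "tz": 0.01, "wx": 0, "wy": 0, "wz": 0},
    {"tx": 0, "ty": 0, "tz": 0.012, "wx": 0, "wy": 0, "wz": 0},
    {"tx": 0, "ty": 0, "tz": 0.008, "wx": 0, "wy": 0, "wz": 0},
    {"tx": 0, "ty": 0, "tz": 0.004, "wx": 0, "wy": 0, "wz": 0},
    {"tx": 0, "ty": 0, "tz": 0.002, "wx": 0, "wy": 0, "wz": 0},
    {"tx": 0, "ty": 0, "tz": 0.002, "wx": 0, "wy": 0, "wz": 0},
    {"tx": 0, "ty": 0, "tz": 0.001, "wx": 0, "wy": 0, "wz": 0},
    {"tx": 0, "ty": 0, "tz": 0.001, "wx": 0, "wy": 0, "wz": 0},
    {"tx": 0, "ty": 0, "tz": 0.001, "wx": 0, "wy": 0, "wz": 0},
    {"tx": 0, "ty": 0, "tz": 0.001, "wx": 0, "wy": 0, "wz": 0},
  ],
)

```text
time_s: 12.3
position: [641.1, -156.5, 68.1]
tool_rot: [0.0, 0.706, 0.708, 0.0]
force: [-2.0, 1.6, 6.6]
width: 0.748
```

Call:
carry_out(
  commands=[
    {"tx": 0, "ty": 0, "tz": 0, "wx": 0, "wy": 0, "wz": 0},
    {"tx": 0, "ty": 0, "tz": 0, "wx": 0, "wy": 0, "wz": 0},
    {"tx": 0, "ty": 0, "tz": 0, "wx": 0, "wy": 0, "wz": 0},
    {"tx": 0, "ty": 0, "tz": 0, "wx": 0, "wy": 0, "wz": 0},
    {"tx": 0, "ty": 0, "tz": 0, "wx": 0, "wy": 0, "wz": 0},
    {"tx": 0, "ty": 0, "tz": -0.01, "wx": 0, "wy": 0, "wz": 0},
    {"tx": 0, "ty": 0, "tz": -0.02, "wx": 0, "wy": 0, "wz": 0},
    {"tx": 0, "ty": 0, "tz": -0.03, "wx": 0, "wy": 0, "wz": 0},
    {"tx": 0, "ty": 0, "tz": -0.03, "wx": 0, "wy": 0, "wz": 0},
    {"tx": 0, "ty": 0, "tz": -0.03, "wx": 0, "wy": 0, "wz": 0},
  ],
  gripper=0.0854,
)

```text
time_s: 13.55
position: [641.2, -156.7, 190.1]
tool_rot: [0.001, 0.706, 0.708, 0.001]
force: [1.6, 0.3, 0.2]
width: 0.999
```

Call:
carry_out(
  commands=[
    {"tx": 0.02, "ty": -0.01, "tz": 0, "wx": 0, "wy": 0, "wz": 0},
    {"tx": 0.035, "ty": -0.02, "tz": 0, "wx": 0, "wy": 0, "wz": 0},
    {"tx": 0.035, "ty": -0.025, "tz": 0, "wx": 0, "wy": 0, "wz": 0},
    {"tx": 0.035, "ty": -0.025, "tz": 0, "wx": 0, "wy": 0, "wz": 0},
    {"tx": 0.035, "ty": -0.025, "tz": 0, "wx": 0, "wy": 0, "wz": 0},
    {"tx": 0.035, "ty": -0.025, "tz": 0, "wx": 0, "wy": 0, "wz": 0},
    {"tx": 0.035, "ty": -0.025, "tz": 0, "wx": 0, "wy": 0, "wz": 0},
    {"tx": 0.035, "ty": -0.02, "tz": 0, "wx": 0, "wy": 0, "wz": 0},
    {"tx": 0.02, "ty": -0.015, "tz": 0, "wx": 0, "wy": 0, "wz": 0},
    {"tx": 0.01, "ty": -0.004, "tz": 0, "wx": 0, "wy": 0, "wz": 0},
  ],
)

```text
time_s: 14.8
position: [446.0, 139.3, 188.5]
tool_rot: [-0.0, 0.706, 0.708, 0.001]
force: [0.5, -0.9, 0.0]
width: 1.002
```

```bash
python3 - <<'E'
from h import *
print(get_obs()["position"])
im=get_image("top");k=calibration("top");cv2.imwrite("pics/t2.png",im[:,:,::-1])
for r in recognise("top","jar_large"):print(np.round(r["rect"]),round(r["score"],2),fitcyl([(k,r["rect"])],8,*J["large"]))
E
```

```text
[446.04600806 139.34464934 188.45566121]
[144. 272.  46.  36.] 0.83 (array([332.98638913, 178.05547289]), array([-0.8, -0.1,  1.1,  0. ]))
[194. 288.  43.  32.] 0.76 (array([324.698799 ,  84.5225762]), array([ 0.9, -2.4, -1.1,  2.1]))
[349. 145.  44.  41.] 0.59 (array([ 637.48137738, -162.00876415]), array([ 0. , -1.9, -0. ,  4. ]))
```

View pics/t2.png

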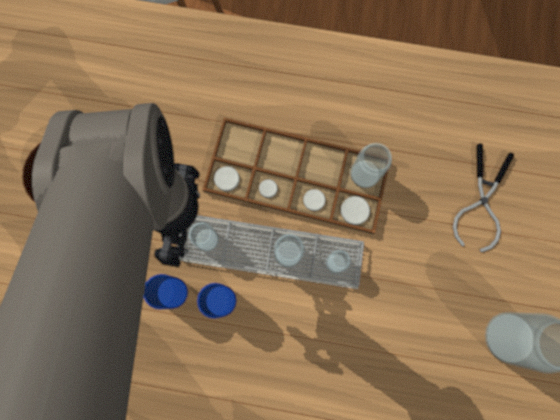

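The large jar stands in its bay, base at (365,175). Next the small jar: down by 0.14 to z=48.

Call:
carry_out(
  commands=[
    {"tx": 0, "ty": 0, "tz": 0.02, "wx": 0, "wy": 0, "wz": 0},
    {"tx": 0, "ty": 0, "tz": 0.03, "wx": 0, "wy": 0, "wz": 0},
    {"tx": 0, "ty": 0, "tz": 0.025, "wx": 0, "wy": 0, "wz": 0},
    {"tx": 0, "ty": 0, "tz": 0.02, "wx": 0, "wy": 0, "wz": 0},
    {"tx": 0, "ty": 0, "tz": 0.015, "wx": 0, "wy": 0, "wz": 0},
    {"tx": 0, "ty": 0, "tz": 0.015, "wx": 0, "wy": 0, "wz": 0},
    {"tx": 0, "ty": 0, "tz": 0.01, "wx": 0, "wy": 0, "wz": 0},
    {"tx": 0, "ty": 0, "tz": 0.005, "wx": 0, "wy": 0, "wz": 0},
    {"tx": 0, "ty": 0, "tz": 0, "wx": 0, "wy": 0, "wz": 0},
    {"tx": 0, "ty": 0, "tz": 0, "wx": 0, "wy": 0, "wz": 0},
  ],
)

```text
time_s: 16.15
position: [446.7, 138.5, 47.7]
tool_rot: [0.0, 0.706, 0.708, 0.001]
force: [-1.2, 0.3, -0.0]
width: 1.001
```

Call:
carry_out(
  commands=[
    {"tx": 0, "ty": 0, "tz": 0, "wx": 0, "wy": 0, "wz": 0},
    {"tx": 0, "ty": 0, "tz": 0, "wx": 0, "wy": 0, "wz": 0},
    {"tx": 0, "ty": 0, "tz": 0, "wx": 0, "wy": 0, "wz": 0},
    {"tx": 0, "ty": 0, "tz": 0, "wx": 0, "wy": 0, "wz": 0},
    {"tx": 0, "ty": 0, "tz": 0, "wx": 0, "wy": 0, "wz": 0},
    {"tx": 0, "ty": 0, "tz": 0, "wx": 0, "wy": 0, "wz": 0},
    {"tx": 0, "ty": 0, "tz": 0, "wx": 0, "wy": 0, "wz": 0},
    {"tx": 0, "ty": 0, "tz": 0, "wx": 0, "wy": 0, "wz": 0},
    {"tx": 0, "ty": 0, "tz": 0, "wx": 0, "wy": 0, "wz": 0},
    {"tx": 0, "ty": 0, "tz": 0, "wx": 0, "wy": 0, "wz": 0},
  ],
  gripper=0.038,
)

```text
time_s: 17.4
position: [446.7, 138.4, 48.1]
tool_rot: [-0.0, 0.706, 0.708, 0.0]
force: [-1.9, 0.4, 7.0]
width: 0.5
```

The width of 42.7 mm doesn't match the 50 mm body, and there's an unexpected +7 N. Looking before I lift.

```bash
python3 - <<'E'
from h import *
o=get_obs();print(o["position"],o["force"],o["width"],o["wrist_torque"])
a=get_image("wrist");b=get_image("scene")
c=cv2.resize(b[90:240,150:420],None,fx=2.0,fy=2.0)
cv2.imwrite("pics/w5.png",a[:,:,::-1]);cv2.imwrite("pics/s5.png",c[:,:,::-1])
E
```

```text
[446.67500407 138.43577838  48.06860738] [-1.91916743  0.38287819  7.04366274] 0.49970063565585154 [-0.03768083  0.352536   -0.00718764]
```

View pics/w5.png

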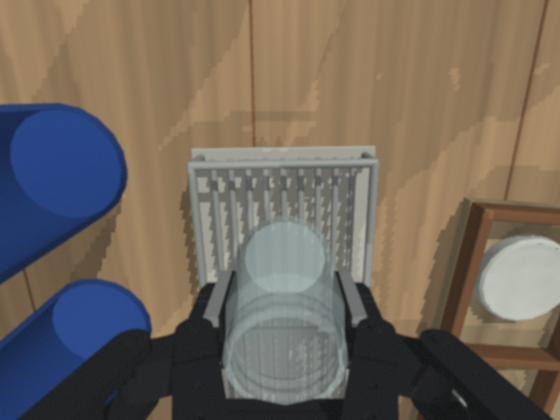

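View pics/s5.png

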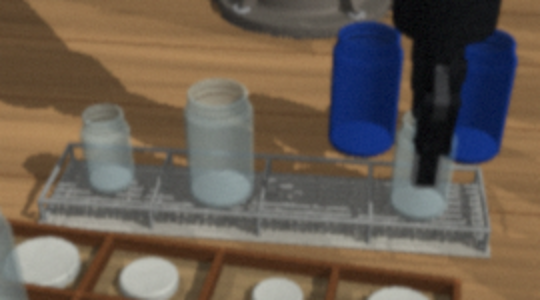

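The jar is upright between the pads. Checking the diameter by projection.

```bash
python3 - <<'E'
from h import *
k=calibration("wrist");im=get_image("wrist")
for z,r,c in((12,25,(255,0,0)),(12,21.5,(255,255,0)),(96,23.5,(255,0,0)),(96,20.5,(0,255,0)),(82,20,(255,255,0))):
    cv2.polylines(im,[np.round(proj(k,np.c_[ring*r+[446.7,138.4],np.full(40,z)])).astype(int)],True,c,1)
cv2.imwrite("pics/w6.png",cv2.resize(im[180:,160:420],None,fx=2,fy=2)[:,:,::-1])
E
```

```text
(no output)
```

View pics/w6.png

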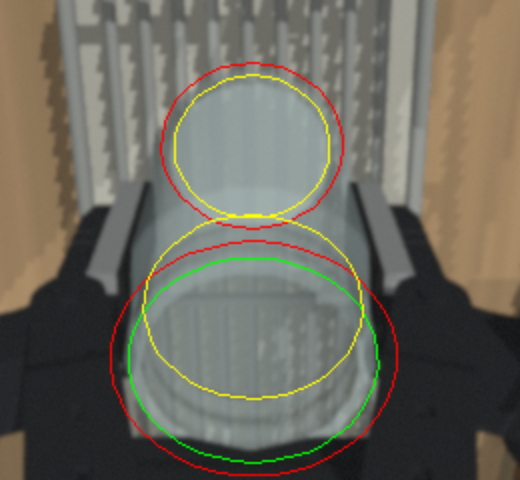

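The rim height (about 96) fits the small jar, and the bright disc is its 44 mm inner floor. Identity holds, so I'll lift a little and check.

Call:
carry_out(
  commands=[
    {"tx": 0, "ty": 0, "tz": -0.001, "wx": 0, "wy": 0, "wz": 0},
    {"tx": 0, "ty": 0, "tz": -0.002, "wx": 0, "wy": 0, "wz": 0},
    {"tx": 0, "ty": 0, "tz": -0.003, "wx": 0, "wy": 0, "wz": 0},
    {"tx": 0, "ty": 0, "tz": -0.004, "wx": 0, "wy": 0, "wz": 0},
    {"tx": 0, "ty": 0, "tz": -0.01, "wx": 0, "wy": 0, "wz": 0},
    {"tx": 0, "ty": 0, "tz": -0.02, "wx": 0, "wy": 0, "wz": 0},
    {"tx": 0, "ty": 0, "tz": -0.02, "wx": 0, "wy": 0, "wz": 0},
    {"tx": 0, "ty": 0, "tz": 0, "wx": 0, "wy": 0, "wz": 0},
    {"tx": 0, "ty": 0, "tz": 0, "wx": 0, "wy": 0, "wz": 0},
    {"tx": 0, "ty": 0, "tz": 0, "wx": 0, "wy": 0, "wz": 0},
  ],
)

```text
time_s: 18.8
position: [445.6, 138.0, 106.6]
tool_rot: [-0.0, 0.706, 0.708, -0.001]
force: [-1.0, -0.4, -1.3]
width: 0.501
```

```bash
python3 - <<'E'
from h import *
o=get_obs();print(o["position"],o["force"],o["width"])
a=get_image("wrist");b=get_image("scene")
c=cv2.resize(b[90:240,280:420],None,fx=2.8,fy=2.8)
c=np.hstack([a[:,140:440],c[:420]])
cv2.imwrite("pics/m7.png",c[:,:,::-1])
E
```

```text
[445.6113489  138.02932912 106.60206848] [-1.0070951  -0.35329071 -1.34362562] 0.5006231099137803
```

View pics/m7.png

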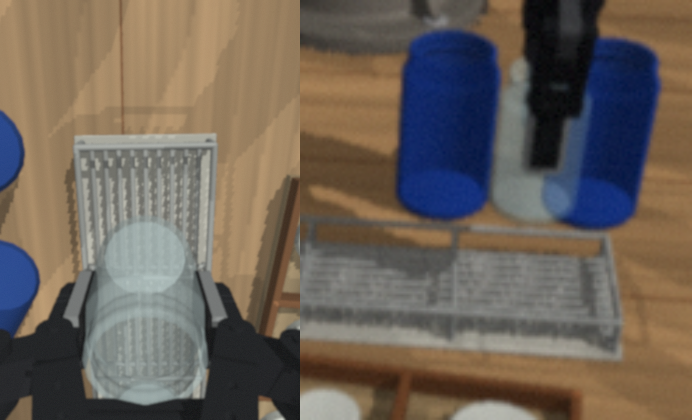

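Held upright. Moving to the bay at (646.5,-67).

Call:
carry_out(
  commands=[
    {"tx": 0, "ty": 0.01, "tz": -0.015, "wx": 0, "wy": 0, "wz": 0},
    {"tx": -0.01, "ty": 0.02, "tz": -0.009, "wx": 0, "wy": 0, "wz": 0},
    {"tx": -0.025, "ty": 0.025, "tz": 0, "wx": 0, "wy": 0, "wz": 0},
    {"tx": -0.03, "ty": 0.03, "tz": 0, "wx": 0, "wy": 0, "wz": 0},
    {"tx": -0.03, "ty": 0.03, "tz": 0, "wx": 0, "wy": 0, "wz": 0},
    {"tx": -0.03, "ty": 0.03, "tz": 0, "wx": 0, "wy": 0, "wz": 0},
    {"tx": -0.03, "ty": 0.025, "tz": 0, "wx": 0, "wy": 0, "wz": 0},
    {"tx": -0.025, "ty": 0.016, "tz": 0, "wx": 0, "wy": 0, "wz": 0},
    {"tx": -0.015, "ty": 0.01, "tz": 0, "wx": 0, "wy": 0, "wz": 0},
    {"tx": -0.01, "ty": 0.005, "tz": 0, "wx": 0, "wy": 0, "wz": 0},
  ],
)

```text
time_s: 20.15
position: [647.7, -66.7, 130.8]
tool_rot: [-0.0, 0.706, 0.708, -0.0]
force: [-0.6, 0.6, -1.1]
width: 0.5
```

Call:
carry_out(
  commands=[
    {"tx": 0, "ty": 0, "tz": 0, "wx": 0, "wy": 0, "wz": 0},
    {"tx": 0, "ty": 0, "tz": 0.015, "wx": 0, "wy": 0, "wz": 0},
    {"tx": 0, "ty": 0, "tz": 0.02, "wx": 0, "wy": 0, "wz": 0},
    {"tx": 0, "ty": 0, "tz": 0.015, "wx": 0, "wy": 0, "wz": 0},
    {"tx": 0, "ty": 0, "tz": 0.015, "wx": 0, "wy": 0, "wz": 0},
    {"tx": 0, "ty": 0, "tz": 0.01, "wx": 0, "wy": 0, "wz": 0},
    {"tx": 0, "ty": 0, "tz": 0.005, "wx": 0, "wy": 0, "wz": 0},
    {"tx": 0, "ty": 0, "tz": 0, "wx": 0, "wy": 0, "wz": 0},
    {"tx": 0, "ty": 0, "tz": 0, "wx": 0, "wy": 0, "wz": 0},
    {"tx": 0, "ty": 0, "tz": 0, "wx": 0, "wy": 0, "wz": 0},
  ],
)

```text
time_s: 21.4
position: [648.1, -66.4, 51.9]
tool_rot: [0.0, 0.706, 0.708, 0.0]
force: [0.1, 1.2, -1.5]
width: 0.501
```

Gentle final 8 mm, stopping by force.

Call:
carry_out(
  commands=[
    {"tx": 0, "ty": 0, "tz": 0.002, "wx": 0, "wy": 0, "wz": 0},
    {"tx": 0, "ty": 0, "tz": 0.002, "wx": 0, "wy": 0, "wz": 0},
    {"tx": 0, "ty": 0, "tz": 0.001, "wx": 0, "wy": 0, "wz": 0},
    {"tx": 0, "ty": 0, "tz": 0.001, "wx": 0, "wy": 0, "wz": 0},
    {"tx": 0, "ty": 0, "tz": 0.001, "wx": 0, "wy": 0, "wz": 0},
    {"tx": 0, "ty": 0, "tz": 0.001, "wx": 0, "wy": 0, "wz": 0},
    {"tx": 0, "ty": 0, "tz": 0, "wx": 0, "wy": 0, "wz": 0},
    {"tx": 0, "ty": 0, "tz": 0, "wx": 0, "wy": 0, "wz": 0},
    {"tx": 0, "ty": 0, "tz": 0, "wx": 0, "wy": 0, "wz": 0},
    {"tx": 0, "ty": 0, "tz": 0, "wx": 0, "wy": 0, "wz": 0},
  ],
)

```text
time_s: 22.65
position: [647.7, -66.4, 44.2]
tool_rot: [-0.0, 0.706, 0.708, 0.0]
force: [-2.4, 0.3, 5.3]
width: 0.497
```

Call:
carry_out(
  commands=[
    {"tx": 0, "ty": 0, "tz": 0, "wx": 0, "wy": 0, "wz": 0},
    {"tx": 0, "ty": 0, "tz": 0, "wx": 0, "wy": 0, "wz": 0},
    {"tx": 0, "ty": 0, "tz": 0, "wx": 0, "wy": 0, "wz": 0},
    {"tx": 0, "ty": 0, "tz": 0, "wx": 0, "wy": 0, "wz": 0},
    {"tx": 0, "ty": 0, "tz": 0, "wx": 0, "wy": 0, "wz": 0},
    {"tx": 0, "ty": 0, "tz": -0.01, "wx": 0, "wy": 0, "wz": 0},
    {"tx": 0, "ty": 0, "tz": -0.02, "wx": 0, "wy": 0, "wz": 0},
    {"tx": 0, "ty": 0, "tz": -0.03, "wx": 0, "wy": 0, "wz": 0},
    {"tx": 0, "ty": 0, "tz": -0.03, "wx": 0, "wy": 0, "wz": 0},
    {"tx": 0, "ty": 0, "tz": -0.026, "wx": 0, "wy": 0, "wz": 0},
  ],
  gripper=0.0854,
)

```text
time_s: 23.9
position: [648.3, -66.7, 162.4]
tool_rot: [0.001, 0.706, 0.708, 0.001]
force: [-0.5, -0.4, -0.2]
width: 1.003
```

Call:
carry_out(
  commands=[
    {"tx": 0.004, "ty": -0.01, "tz": 0, "wx": 0, "wy": 0, "wz": 0},
    {"tx": 0.004, "ty": -0.02, "tz": 0, "wx": 0, "wy": 0, "wz": 0},
    {"tx": 0.004, "ty": -0.025, "tz": 0, "wx": 0, "wy": 0, "wz": 0},
    {"tx": 0.004, "ty": -0.03, "tz": 0, "wx": 0, "wy": 0, "wz": 0},
    {"tx": 0.004, "ty": -0.03, "tz": 0, "wx": 0, "wy": 0, "wz": 0},
    {"tx": 0.004, "ty": -0.03, "tz": 0, "wx": 0, "wy": 0, "wz": 0},
    {"tx": 0.004, "ty": -0.025, "tz": 0, "wx": 0, "wy": 0, "wz": 0},
    {"tx": 0.004, "ty": -0.016, "tz": 0, "wx": 0, "wy": 0, "wz": 0},
    {"tx": 0.004, "ty": -0.01, "tz": 0, "wx": 0, "wy": 0, "wz": 0},
    {"tx": 0.001, "ty": -0.005, "tz": 0, "wx": 0, "wy": 0, "wz": 0},
  ],
)

```text
time_s: 25.15
position: [446.0, -29.3, 159.2]
tool_rot: [-0.0, 0.706, 0.708, 0.0]
force: [-0.7, 0.6, 0.5]
width: 0.999
```

```bash
python3 - <<'E'
from h import *
print(get_obs()["position"])
im=get_image("wrist");k=calibration("wrist")
for n in("medium","tiny"):
  for z in(12,18):
    pass
  for r in recognise("wrist","jar_"+n)[:2]:print(n,np.round(r["rect"]),round(r["score"],2),fitcyl([(k,r["rect"])],12,*J[n]))
for z,r in((15,25.5),(110,24)):
    cv2.polylines(im,[np.round(proj(k,np.c_[ring*r+[446.5,-28.5],np.full(40,z)])).astype(int)],True,(255,0,0),1)
t=cv2.resize(get_image("top")[100:250,180:420],None,fx=1.75,fy=1.75)
c=np.zeros((420,560+t.shape[1]-140,3),np.uint8);c[:,:420]=im[:,70:490];c[:t.shape[0],420:420+t.shape[1]]=t[:420,:c.shape[1]-420]
c=c[:,:800];cv2.imwrite("pics/m8.png",c[:,:,::-1])
E
```

```text
[445.96214049 -29.27961863 159.1830503 ]
medium [242. 164.  91. 117.] 0.74 (array([446.50894745, -27.17090996]), array([-0.6, -1.4,  0.6,  1.1]))
tiny [257. 278.  54.  90.] 0.73 (array([ 444.60997196, -125.014287  ]), array([ 0.1, -1.4, -0.1,  1.1]))
```

View pics/m8.png

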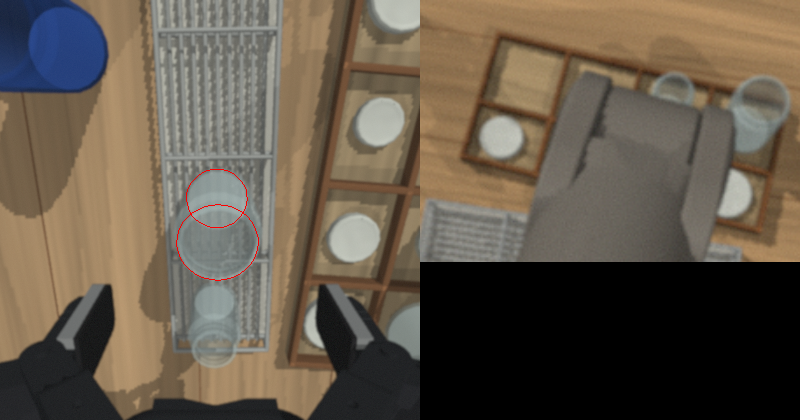

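The medium jar's rings match at (217,200)/(217,243), and the small jar stands in its bay. Going down to z=60 and gripping.

Call:
carry_out(
  commands=[
    {"tx": 0.001, "ty": 0, "tz": 0.015, "wx": 0, "wy": 0, "wz": 0},
    {"tx": 0, "ty": 0, "tz": 0.02, "wx": 0, "wy": 0, "wz": 0},
    {"tx": 0, "ty": 0, "tz": 0.02, "wx": 0, "wy": 0, "wz": 0},
    {"tx": 0, "ty": 0, "tz": 0.015, "wx": 0, "wy": 0, "wz": 0},
    {"tx": 0, "ty": 0, "tz": 0.015, "wx": 0, "wy": 0, "wz": 0},
    {"tx": 0, "ty": 0, "tz": 0.01, "wx": 0, "wy": 0, "wz": 0},
    {"tx": 0, "ty": 0, "tz": 0.004, "wx": 0, "wy": 0, "wz": 0},
    {"tx": 0, "ty": 0, "tz": 0, "wx": 0, "wy": 0, "wz": 0},
    {"tx": 0, "ty": 0, "tz": 0, "wx": 0, "wy": 0, "wz": 0},
    {"tx": 0, "ty": 0, "tz": 0, "wx": 0, "wy": 0, "wz": 0},
  ],
)

```text
time_s: 26.6
position: [447.0, -28.6, 60.7]
tool_rot: [0.0, 0.706, 0.708, 0.001]
force: [-0.3, -0.5, -0.3]
width: 1.0
```

Call:
carry_out(
  commands=[
    {"tx": 0, "ty": 0, "tz": 0, "wx": 0, "wy": 0, "wz": 0},
    {"tx": 0, "ty": 0, "tz": 0, "wx": 0, "wy": 0, "wz": 0},
    {"tx": 0, "ty": 0, "tz": 0, "wx": 0, "wy": 0, "wz": 0},
    {"tx": 0, "ty": 0, "tz": 0, "wx": 0, "wy": 0, "wz": 0},
    {"tx": 0, "ty": 0, "tz": 0, "wx": 0, "wy": 0, "wz": 0},
    {"tx": 0, "ty": 0, "tz": 0, "wx": 0, "wy": 0, "wz": 0},
    {"tx": 0, "ty": 0, "tz": 0, "wx": 0, "wy": 0, "wz": 0},
    {"tx": 0, "ty": 0, "tz": 0, "wx": 0, "wy": 0, "wz": 0},
    {"tx": 0, "ty": 0, "tz": 0, "wx": 0, "wy": 0, "wz": 0},
    {"tx": 0, "ty": 0, "tz": 0, "wx": 0, "wy": 0, "wz": 0},
  ],
  gripper=0.04,
)

```text
time_s: 27.85
position: [447.2, -28.7, 61.0]
tool_rot: [0.0, 0.706, 0.708, 0.001]
force: [0.1, 0.2, 5.4]
width: 0.574
```

Call:
carry_out(
  commands=[
    {"tx": 0, "ty": 0, "tz": -0.002, "wx": 0, "wy": 0, "wz": 0},
    {"tx": 0, "ty": 0, "tz": -0.005, "wx": 0, "wy": 0, "wz": 0},
    {"tx": 0, "ty": 0, "tz": -0.01, "wx": 0, "wy": 0, "wz": 0},
    {"tx": 0, "ty": 0, "tz": -0.02, "wx": 0, "wy": 0, "wz": 0},
    {"tx": 0, "ty": 0, "tz": -0.025, "wx": 0, "wy": 0, "wz": 0},
    {"tx": 0, "ty": 0.01, "tz": -0.018, "wx": 0, "wy": 0, "wz": 0},
    {"tx": 0.01, "ty": 0.02, "tz": 0, "wx": 0, "wy": 0, "wz": 0},
    {"tx": 0.02, "ty": 0.03, "tz": 0, "wx": 0, "wy": 0, "wz": 0},
    {"tx": 0.02, "ty": 0.03, "tz": 0, "wx": 0, "wy": 0, "wz": 0},
    {"tx": 0.02, "ty": 0.03, "tz": 0, "wx": 0, "wy": 0, "wz": 0},
  ],
)

```text
time_s: 29.1
position: [567.3, 42.2, 140.8]
tool_rot: [0.0, 0.706, 0.708, 0.0]
force: [0.8, -0.9, -1.8]
width: 0.572
```

Call:
carry_out(
  commands=[
    {"tx": 0.02, "ty": 0.03, "tz": 0, "wx": 0, "wy": 0, "wz": 0},
    {"tx": 0.02, "ty": 0.03, "tz": 0, "wx": 0, "wy": 0, "wz": 0},
    {"tx": 0.02, "ty": 0.02, "tz": 0, "wx": 0, "wy": 0, "wz": 0},
    {"tx": 0.01, "ty": 0.012, "tz": 0, "wx": 0, "wy": 0, "wz": 0},
    {"tx": 0, "ty": 0, "tz": 0.015, "wx": 0, "wy": 0, "wz": 0},
    {"tx": 0, "ty": 0, "tz": 0.015, "wx": 0, "wy": 0, "wz": 0},
    {"tx": 0, "ty": 0, "tz": 0.01, "wx": 0, "wy": 0, "wz": 0},
    {"tx": 0, "ty": 0, "tz": 0, "wx": 0, "wy": 0, "wz": 0},
    {"tx": 0, "ty": 0, "tz": 0, "wx": 0, "wy": 0, "wz": 0},
    {"tx": 0, "ty": 0, "tz": 0, "wx": 0, "wy": 0, "wz": 0},
  ],
)

```text
time_s: 30.35
position: [658.8, 111.6, 101.0]
tool_rot: [0.0, 0.706, 0.708, 0.001]
force: [-0.7, -0.3, -1.3]
width: 0.57
```

Call:
carry_out(
  commands=[
    {"tx": 0, "ty": 0, "tz": 0.012, "wx": 0, "wy": 0, "wz": 0},
    {"tx": 0, "ty": 0, "tz": 0.012, "wx": 0, "wy": 0, "wz": 0},
    {"tx": 0, "ty": 0, "tz": 0.008, "wx": 0, "wy": 0, "wz": 0},
    {"tx": 0, "ty": 0, "tz": 0.004, "wx": 0, "wy": 0, "wz": 0},
    {"tx": 0, "ty": 0, "tz": 0.002, "wx": 0, "wy": 0, "wz": 0},
    {"tx": 0, "ty": 0, "tz": 0.002, "wx": 0, "wy": 0, "wz": 0},
    {"tx": 0, "ty": 0, "tz": 0.001, "wx": 0, "wy": 0, "wz": 0},
    {"tx": 0, "ty": 0, "tz": 0.001, "wx": 0, "wy": 0, "wz": 0},
    {"tx": 0, "ty": 0, "tz": 0.001, "wx": 0, "wy": 0, "wz": 0},
    {"tx": 0, "ty": 0, "tz": 0.001, "wx": 0, "wy": 0, "wz": 0},
  ],
)

```text
time_s: 31.6
position: [658.5, 111.7, 57.0]
tool_rot: [-0.0, 0.706, 0.708, 0.0]
force: [-1.6, 0.7, 6.0]
width: 0.577
```

Call:
carry_out(
  commands=[
    {"tx": 0, "ty": 0, "tz": 0, "wx": 0, "wy": 0, "wz": 0},
    {"tx": 0, "ty": 0, "tz": 0, "wx": 0, "wy": 0, "wz": 0},
    {"tx": 0, "ty": 0, "tz": 0, "wx": 0, "wy": 0, "wz": 0},
    {"tx": 0, "ty": 0, "tz": 0, "wx": 0, "wy": 0, "wz": 0},
    {"tx": 0, "ty": 0, "tz": 0, "wx": 0, "wy": 0, "wz": 0},
    {"tx": 0, "ty": 0, "tz": -0.01, "wx": 0, "wy": 0, "wz": 0},
    {"tx": 0, "ty": 0, "tz": -0.02, "wx": 0, "wy": 0, "wz": 0},
    {"tx": 0, "ty": 0, "tz": -0.03, "wx": 0, "wy": 0, "wz": 0},
    {"tx": 0, "ty": 0, "tz": -0.03, "wx": 0, "wy": 0, "wz": 0},
    {"tx": 0, "ty": 0, "tz": -0.02, "wx": 0, "wy": 0, "wz": 0},
  ],
  gripper=0.0854,
)

```text
time_s: 32.85
position: [659.4, 111.5, 169.5]
tool_rot: [0.001, 0.706, 0.708, 0.002]
force: [0.3, -0.0, 0.7]
width: 0.999
```

Call:
carry_out(
  commands=[
    {"tx": -0.015, "ty": -0.015, "tz": 0, "wx": 0, "wy": 0, "wz": 0},
    {"tx": -0.03, "ty": -0.025, "tz": 0, "wx": 0, "wy": 0, "wz": 0},
    {"tx": -0.03, "ty": -0.03, "tz": 0, "wx": 0, "wy": 0, "wz": 0},
    {"tx": -0.03, "ty": -0.03, "tz": 0, "wx": 0, "wy": 0, "wz": 0},
    {"tx": -0.03, "ty": -0.03, "tz": 0, "wx": 0, "wy": 0, "wz": 0},
    {"tx": -0.03, "ty": -0.03, "tz": 0, "wx": 0, "wy": 0, "wz": 0},
    {"tx": -0.03, "ty": -0.025, "tz": 0, "wx": 0, "wy": 0, "wz": 0},
    {"tx": -0.025, "ty": -0.015, "tz": 0, "wx": 0, "wy": 0, "wz": 0},
    {"tx": -0.013, "ty": -0.01, "tz": 0, "wx": 0, "wy": 0, "wz": 0},
    {"tx": -0.005, "ty": -0.003, "tz": 0, "wx": 0, "wy": 0, "wz": 0},
  ],
)

```text
time_s: 34.1
position: [445.7, -127.1, 166.6]
tool_rot: [-0.0, 0.707, 0.708, 0.001]
force: [-0.4, 1.8, 0.3]
width: 1.003
```

```bash
python3 - <<'E'
from h import *
print(get_obs()["position"])
im=get_image("wrist");k=calibration("wrist")
for n in("tiny",):
  for r in recognise("wrist","jar_"+n)[:2]:print(n,np.round(r["rect"]),round(r["score"],2),fitcyl([(k,r["rect"])],12,*J[n]))
for z,r in((15,18.5),(82,17)):
    cv2.polylines(im,[np.round(proj(k,np.c_[ring*r+[445.5,-126],np.full(40,z)])).astype(int)],True,(255,0,0),1)
cv2.imwrite("pics/w9.png",im[:,:,::-1])
E
```

```text
[ 445.65878151 -127.10336131  166.61731715]
tiny [256. 172.  58.  74.] 0.74 (array([ 445.62189741, -125.56773628]), array([-0.4, -2.4,  0.4,  1.6]))
```

View pics/w9.png

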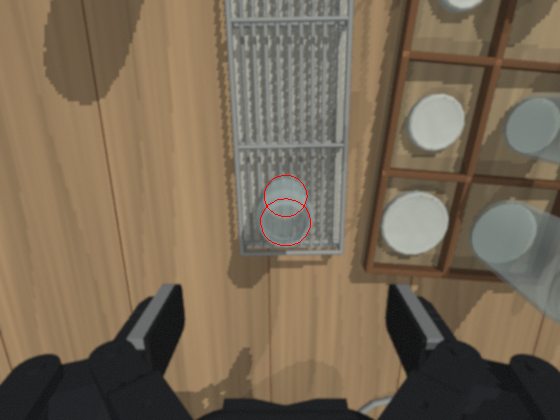

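The rings match the tiny jar at (285,200). Going down 0.127.

Call:
carry_out(
  commands=[
    {"tx": 0.001, "ty": 0, "tz": 0.02, "wx": 0, "wy": 0, "wz": 0},
    {"tx": 0, "ty": 0, "tz": 0.025, "wx": 0, "wy": 0, "wz": 0},
    {"tx": 0, "ty": 0, "tz": 0.025, "wx": 0, "wy": 0, "wz": 0},
    {"tx": 0, "ty": 0, "tz": 0.02, "wx": 0, "wy": 0, "wz": 0},
    {"tx": 0, "ty": 0, "tz": 0.015, "wx": 0, "wy": 0, "wz": 0},
    {"tx": 0, "ty": 0, "tz": 0.012, "wx": 0, "wy": 0, "wz": 0},
    {"tx": 0, "ty": 0, "tz": 0.01, "wx": 0, "wy": 0, "wz": 0},
    {"tx": 0, "ty": 0, "tz": 0, "wx": 0, "wy": 0, "wz": 0},
    {"tx": 0, "ty": 0, "tz": 0, "wx": 0, "wy": 0, "wz": 0},
    {"tx": 0, "ty": 0, "tz": 0, "wx": 0, "wy": 0, "wz": 0},
  ],
)

```text
time_s: 35.45
position: [446.3, -125.8, 39.8]
tool_rot: [0.0, 0.706, 0.708, 0.0]
force: [-0.3, -0.8, 0.4]
width: 1.001
```

Call:
carry_out(
  commands=[
    {"tx": 0, "ty": 0, "tz": 0, "wx": 0, "wy": 0, "wz": 0},
    {"tx": 0, "ty": 0, "tz": 0, "wx": 0, "wy": 0, "wz": 0},
    {"tx": 0, "ty": 0, "tz": 0, "wx": 0, "wy": 0, "wz": 0},
    {"tx": 0, "ty": 0, "tz": 0, "wx": 0, "wy": 0, "wz": 0},
    {"tx": 0, "ty": 0, "tz": 0, "wx": 0, "wy": 0, "wz": 0},
    {"tx": 0, "ty": 0, "tz": 0, "wx": 0, "wy": 0, "wz": 0},
    {"tx": 0, "ty": 0, "tz": 0, "wx": 0, "wy": 0, "wz": 0},
    {"tx": 0, "ty": 0, "tz": 0, "wx": 0, "wy": 0, "wz": 0},
    {"tx": 0, "ty": 0, "tz": 0, "wx": 0, "wy": 0, "wz": 0},
    {"tx": 0, "ty": 0, "tz": 0, "wx": 0, "wy": 0, "wz": 0},
  ],
  gripper=0.028,
)

```text
time_s: 36.7
position: [445.8, -125.7, 39.9]
tool_rot: [-0.0, 0.707, 0.708, 0.0]
force: [-2.0, 0.8, 9.5]
width: 0.429
```

Call:
carry_out(
  commands=[
    {"tx": 0, "ty": 0, "tz": -0.002, "wx": 0, "wy": 0, "wz": 0},
    {"tx": 0, "ty": 0, "tz": -0.008, "wx": 0, "wy": 0, "wz": 0},
    {"tx": 0, "ty": 0, "tz": -0.02, "wx": 0, "wy": 0, "wz": 0},
    {"tx": 0, "ty": 0, "tz": -0.03, "wx": 0, "wy": 0, "wz": 0},
    {"tx": 0, "ty": 0, "tz": -0.03, "wx": 0, "wy": 0, "wz": 0},
    {"tx": 0.01, "ty": 0.01, "tz": -0.01, "wx": 0, "wy": 0, "wz": 0},
    {"tx": 0.02, "ty": 0.02, "tz": 0, "wx": 0, "wy": 0, "wz": 0},
    {"tx": 0.02, "ty": 0.03, "tz": 0, "wx": 0, "wy": 0, "wz": 0},
    {"tx": 0.02, "ty": 0.03, "tz": 0, "wx": 0, "wy": 0, "wz": 0},
    {"tx": 0.02, "ty": 0.03, "tz": 0, "wx": 0, "wy": 0, "wz": 0},
  ],
)

```text
time_s: 37.95
position: [566.9, -32.1, 137.1]
tool_rot: [-0.001, 0.705, 0.709, -0.001]
force: [0.0, -0.8, -0.5]
width: 0.424
```

Call:
carry_out(
  commands=[
    {"tx": 0.02, "ty": 0.03, "tz": 0, "wx": 0, "wy": 0, "wz": 0},
    {"tx": 0.02, "ty": 0.03, "tz": 0, "wx": 0, "wy": 0, "wz": 0},
    {"tx": 0.012, "ty": 0.017, "tz": 0, "wx": 0, "wy": 0, "wz": 0},
    {"tx": 0.006, "ty": 0.01, "tz": 0, "wx": 0, "wy": 0, "wz": 0},
    {"tx": 0, "ty": 0, "tz": 0.01, "wx": 0, "wy": 0, "wz": 0},
    {"tx": 0, "ty": 0, "tz": 0.02, "wx": 0, "wy": 0, "wz": 0},
    {"tx": 0, "ty": 0, "tz": 0.02, "wx": 0, "wy": 0, "wz": 0},
    {"tx": 0, "ty": 0, "tz": 0.01, "wx": 0, "wy": 0, "wz": 0},
    {"tx": 0, "ty": 0, "tz": 0, "wx": 0, "wy": 0, "wz": 0},
    {"tx": 0, "ty": 0, "tz": 0, "wx": 0, "wy": 0, "wz": 0},
  ],
)

```text
time_s: 39.2
position: [653.0, 22.5, 79.9]
tool_rot: [0.0, 0.706, 0.708, 0.0]
force: [0.5, 0.5, -0.2]
width: 0.431
```

Call:
carry_out(
  commands=[
    {"tx": 0, "ty": 0, "tz": 0.012, "wx": 0, "wy": 0, "wz": 0},
    {"tx": 0, "ty": 0, "tz": 0.012, "wx": 0, "wy": 0, "wz": 0},
    {"tx": 0, "ty": 0, "tz": 0.008, "wx": 0, "wy": 0, "wz": 0},
    {"tx": 0, "ty": 0, "tz": 0.004, "wx": 0, "wy": 0, "wz": 0},
    {"tx": 0, "ty": 0, "tz": 0.002, "wx": 0, "wy": 0, "wz": 0},
    {"tx": 0, "ty": 0, "tz": 0.002, "wx": 0, "wy": 0, "wz": 0},
    {"tx": 0, "ty": 0, "tz": 0.001, "wx": 0, "wy": 0, "wz": 0},
    {"tx": 0, "ty": 0, "tz": 0.001, "wx": 0, "wy": 0, "wz": 0},
    {"tx": 0, "ty": 0, "tz": 0.001, "wx": 0, "wy": 0, "wz": 0},
    {"tx": 0, "ty": 0, "tz": 0.001, "wx": 0, "wy": 0, "wz": 0},
  ],
)

```text
time_s: 40.45
position: [652.7, 22.7, 36.0]
tool_rot: [-0.0, 0.706, 0.708, 0.0]
force: [-2.4, 0.6, 7.5]
width: 0.431
```

Contact. Release, rise, and back off toward the robot to clear the cameras' view.

Call:
carry_out(
  commands=[
    {"tx": 0, "ty": 0, "tz": 0, "wx": 0, "wy": 0, "wz": 0},
    {"tx": 0, "ty": 0, "tz": 0, "wx": 0, "wy": 0, "wz": 0},
    {"tx": 0, "ty": 0, "tz": 0, "wx": 0, "wy": 0, "wz": 0},
    {"tx": 0, "ty": 0, "tz": 0, "wx": 0, "wy": 0, "wz": 0},
    {"tx": 0, "ty": 0, "tz": 0, "wx": 0, "wy": 0, "wz": 0},
    {"tx": 0, "ty": 0, "tz": -0.01, "wx": 0, "wy": 0, "wz": 0},
    {"tx": 0, "ty": 0, "tz": -0.02, "wx": 0, "wy": 0, "wz": 0},
    {"tx": 0, "ty": 0, "tz": -0.03, "wx": 0, "wy": 0, "wz": 0},
    {"tx": 0, "ty": 0, "tz": -0.04, "wx": 0, "wy": 0, "wz": 0},
    {"tx": 0, "ty": 0, "tz": -0.05, "wx": 0, "wy": 0, "wz": 0},
  ],
  gripper=0.0854,
)

```text
time_s: 41.7
position: [652.2, 22.6, 187.6]
tool_rot: [-0.0, 0.706, 0.708, 0.0]
force: [0.9, 0.6, 0.3]
width: 1.001
```

Call:
carry_out(
  commands=[
    {"tx": 0.01, "ty": -0.02, "tz": -0.03, "wx": 0, "wy": 0, "wz": 0},
    {"tx": 0.025, "ty": -0.025, "tz": -0.02, "wx": 0, "wy": 0, "wz": 0},
    {"tx": 0.035, "ty": -0.025, "tz": -0.01, "wx": 0, "wy": 0, "wz": 0},
    {"tx": 0.035, "ty": -0.025, "tz": -0.01, "wx": 0, "wy": 0, "wz": 0},
    {"tx": 0.035, "ty": -0.025, "tz": -0.01, "wx": 0, "wy": 0, "wz": 0},
    {"tx": 0.035, "ty": -0.025, "tz": -0.01, "wx": 0, "wy": 0, "wz": 0},
    {"tx": 0.035, "ty": -0.025, "tz": 0, "wx": 0, "wy": 0, "wz": 0},
    {"tx": 0.035, "ty": -0.02, "tz": 0, "wx": 0, "wy": 0, "wz": 0},
    {"tx": 0.03, "ty": -0.01, "tz": 0, "wx": 0, "wy": 0, "wz": 0},
    {"tx": 0.02, "ty": 0, "tz": 0, "wx": 0, "wy": 0, "wz": 0},
  ],
)

```text
time_s: 42.95
position: [451.4, 318.8, 276.7]
tool_rot: [-0.001, 0.706, 0.709, 0.001]
force: [0.4, 0.4, 0.3]
width: 0.999
```

```bash
python3 - <<'E'
from h import *
print(get_obs()["position"])
for c in("top","scene"):
    im=get_image(c);k=calibration(c);cv2.imwrite(f"pics/{c}F.png",im[:,:,::-1])
    for n in["jar_"+w for w in J]+["lid_"+w for w in J]:
        w=n[4:];print(c,n,[(np.round(r["rect"]).tolist(),(fitcyl([(k,r["rect"])],8,*J[w]) if n[0]=="j" else fitcyl([(k,r["rect"])],8,L[w],9))[0].round().tolist()) for r in recognise(c,n)[:3]])
t=cv2.resize(cv2.imread("pics/topF.png")[100:320,140:400],None,fx=1.5,fy=1.5);s=cv2.resize(cv2.imread("pics/sceneF.png")[80:340,80:420],None,fx=1.2,fy=1.2)
h=max(len(t),len(s));c=np.zeros((h,t.shape[1]+s.shape[1],3),np.uint8);c[:len(t),:t.shape[1]]=t;c[:len(s),t.shape[1]:]=s;cv2.imwrite("pics/final.png",c);print(c.shape)
E
```

```text
[451.38645191 318.78405285 276.65984395]
top jar_tiny []
top jar_small [([309.0, 141.0, 26.0, 34.0], [645.0, -65.0])]
top jar_medium [([224.0, 118.0, 30.0, 42.0], [654.0, 105.0])]
top jar_large [([145.0, 273.0, 46.0, 37.0], [330.0, 176.0]), ([194.0, 284.0, 43.0, 35.0], [329.0, 87.0]), ([348.0, 143.0, 42.0, 43.0], [641.0, -160.0])]
top lid_tiny [([258.0, 180.0, 20.0, 18.0], [572.0, 32.0])]
top lid_small [([303.0, 193.0, 22.0, 19.0], [561.0, -66.0]), ([271.0, 140.0, 22.0, 23.0], [660.0, 18.0])]
top lid_medium [([215.0, 167.0, 21.0, 23.0], [580.0, 125.0])]
top lid_large [([339.0, 197.0, 30.0, 25.0], [560.0, -152.0])]
scene jar_tiny [([254.0, 234.0, 36.0, 58.0], [657.0, 22.0])]
scene jar_small [([183.0, 215.0, 49.0, 69.0], [651.0, -64.0]), ([161.0, 211.0, 27.0, 23.0], [559.0, -132.0]), ([256.0, 235.0, 34.0, 58.0], [653.0, 23.0])]
scene jar_medium [([315.0, 220.0, 55.0, 85.0], [660.0, 111.0])]
scene jar_large [([105.0, 188.0, 62.0, 88.0], [641.0, -161.0]), ([314.0, 101.0, 36.0, 68.0], [349.0, 86.0]), ([365.0, 105.0, 45.0, 64.0], [337.0, 184.0])]
scene lid_tiny [([281.0, 231.0, 18.0, 16.0], [574.0, 37.0])]
scene lid_small [([220.0, 217.0, 17.0, 23.0], [566.0, -56.0])]
scene lid_medium [([317.0, 220.0, 52.0, 85.0], [658.0, 117.0])]
scene lid_large [([160.0, 212.0, 28.0, 23.0], [560.0, -144.0])]
(330, 798, 3)
```

View pics/final.png

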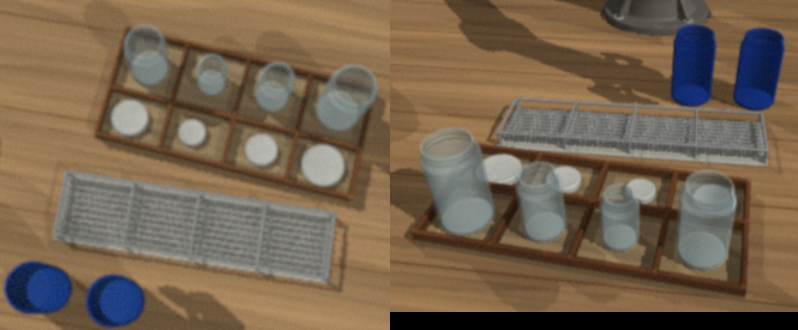

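All four jars stand upright in the matching bays, the lids are unmoved, the blue jars untouched, and the arm is clear.

```bash
python3 -c "
from station import *
print(hand_in())"
```

```text
the job is handed in; nothing more can be done
None
```

All four jars are out of the drainer and standing upright in the tray, each in the bay behind its own lid. From +y to -y the order is medium, tiny, small, large. I handed the job in after about 43 s of the allowed 99 s.

- **Setting down:** each jar was lowered in 1 to 2 mm steps. The wrist force at contact was about 5 to 8 N.
- **Final check:** top and scene pictures show the jars within about 5 to 7 mm of the bay centres. The lids are where they were to within measurement scatter. The drainer is empty, the blue jars look untouched, and the arm is well clear.
- **Checks that disagreed:**
  - **Gripper reading:** scaled linearly, the opening came out smaller than the small and medium jars' diameters (42.7 mm for 50 mm, 49 mm for 57 mm). I checked the small jar in the pictures and they confirmed its size; the medium jar was identified from its image fit.
  - **Networks:** in the last top picture they missed the tiny jar, though it is plainly visible. They also gave a few false matches, such as the medium jar taken for a lid.

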